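# Slide the dip dishes into their wells in the serving board

### The arm

A 6-joint arm with a two-finger parallel gripper is mounted at the origin on a cart in front of the work surface, level with it; the furniture and walls round the work are solid. World frame = base frame: x ahead of the robot, y to its left, z up, the work surface at z = 0. Lengths are in m, angles in degrees, forces in N, time in s.
With the tool pointing down it reaches from about 0.325 to 0.775 m from the base axis. Payload 5.5 kg.
Tool frame: the origin (TCP) lies between the finger pads; the fingertips stand 11 mm ahead of it and the grasp point (between the pads) lies 8 mm behind it; z points along the fingers, y is the line along which they close (so a half turn about z gives the same grasp; the last joint's range is limited). The gripper opens to 88 mm and grips with 3 to 60 N. Pads are 20 mm wide; open, the fingers measure 115 mm over their backs; the gripper's body (75 mm by 178 mm) begins 61 mm behind the grasp point.
Start: joints at [-67.936, 5.22, 70.514, -0, 104.267, -3.249], TCP at [0.257, -0.542, 0.234] pointing down, gripper open.
Joint ranges: [-164.24, 164.24], [-49.07, 125.15], [9.68, 141.18], [-86.29, 266.29], [3.28, 154.24], [-151.56, 151.56]. Speed limits (degrees/s): [147.25, 147.25, 172.46, 180, 180, 180].

### API

Orientations are given as a 3x3 rotation matrix whose columns are the frame's x, y, z axes.
In Python, from workcell import env gives the robot as it stands.
- The arm moves only by the tool drive_tool, never from a script. Its argument "motion" is a list of rows, each an object with "xyz": the shift along the tool's x, y, z in cm, a list of three; "roll": the turn about the tool's z in degrees. A call has 1 to 12 rows; each row shifts and turns the commanded pose from where the row before left it, along the tool's axes as they then stand; what a row does not reach is not made up. A row lasts 1/12 s, in which the tool goes at most 41.7 mm and 7.16 degrees, less where a joint would pass 70% of its speed; a pose out of reach is approached as far as the arm can. A call is refused whole if a number of a shift passes 4.17 or a number of a turn 7.16, either way. A call with a gripper value outside its range is refused whole. "grip" is the closure in counts, from 0 (fully open) to 255 (shut), set as the call begins (left out, the last holds). The fingers move at their own pace and stop on an object; "squeeze" is the grip in N (left out, the last holds). Time passes only in rows, so rows that do not move let the fingers close. It gives the time, the measured TCP pose, the force, the opening and the grip force at its end, in the units of the state.
- env.get_state(): the state, without advancing time (a new reading comes with each control period).
- env.camera(name): name is "side" or "top" or "wrist"; returns (picture, depth): 384x512x3 uint8, red, green, blue; 384x512 float32, m along the optical axis (not along the pixel's ray), 0 where there is no reading.
- env.camera_params(name): a dict with "vertical_fov" (degrees; the focal length in pixels is half the picture's height over the tangent of half this angle, whatever the lens; pixels are square), "cx", "cy" (the principal point, pixels), "rvec" (rotation vector, rad) and "tvec" (3), from world to camera coordinates, as OpenCV has them. Camera axes: x right, y down, z forward; pixel columns grow to the right and rows downward; lengths in m; the calibration is good to about 2 mm. The wrist camera is an equidistant fisheye: a pixel r from the principal point sees the ray r / f radians off the axis. A picture is of the moment at which its call begins: read the wrist's pose just before it. camera_params takes no time and is no camera call; for the wrist camera it gives the pose at the moment of the call.
- env.job_done(): hands the job in; it is judged then, once.
Trained networks look in the newest picture that a camera, given by its name, has taken for a name from the list of things; names that differ only in an ending like _2 or _b are one class to them, and where a whole thing is asked for, a point or a joint stands for the part that bears it (a point fixed in the world has none). Each returns a list of dicts, best first, with "confidence" (0 to 1); they miss things now and then, are a little off and sometimes report something else, mostly with a low value. They report only what shows in the picture. A call takes as long as a camera call. They do not tell look-alikes from the thing itself.
- env.find_in(camera, target): "location" ([column, row] in pixels, amid what is visible of it).
The state is a dict: "time": time; "qpos": joint angles; "dq": joint speeds; "tau": joint torques, N m; "ee_pos": TCP position; "tcp_rot": TCP orientation; "contact_force": force on the tool from outside, world axes, zero at the start; "moment": the same for the moment, N m; "grip_width": opening from 0.0 (shut) to 1.0 (fully open); "gripper_force": force on a finger pad.
Only numpy, scipy, OpenCV 4.12 (cv2) and the standard library are available. Lean on these libraries where they do the work, as an engineer would, in place of code of your own. Each camera call takes 0.05 s, during which the arm holds its last target. There are 200 camera calls.

### The job

Lay out the serving board: slide each of the two white dip dishes over the wood and let it drop into the one round well of the graded row that fits it, so that it sits level and fully down in the well. Push the dishes, keeping them upright and never lifting them off the board, and leave the garlic on the board and the other things around it where they stand.

Things in the scene. Friction and masses are not known exactly. Their poses are not given: they have to be found in the camera images.
- board: wooden serving board, fixed, 300 (x) x 400 (y) x 32 mm high; origin at the centre of its underside, z up, deck at its z = 32 mm; its x points away from the robot, y to the left. At its x = +85 mm lies a row of four round wells, 11 mm deep, growing from left to right; the near half (x below +30 mm) is plain deck with the dishes and the garlic. Place and yaw vary
- well_60 (a point): centre of the floor (11 mm below the deck) of the smallest well, 66 mm wide, leftmost in the row, at x = +85, y = +144, z = +21 mm of the board: the well of the 60 mm dish
- well_70 (a point): centre of the floor of the second well, 76 mm wide, at x = +85, y = +63 mm of the board; stays empty
- well_80 (a point): centre of the floor of the third well, 86 mm wide, at x = +85, y = -28 mm of the board: the well of the 80 mm dish
- well_90 (a point): centre of the floor of the largest well, 96 mm wide, rightmost, at x = +85, y = -129 mm of the board; stays empty
- small_dish_center (a point): centre, half-way up (22.5 mm above its underside), of the small white straight-sided open ramekin: outside diameter 60, height 45, wall 6, floor 6 mm; 0.10 to 0.18 kg; stands loose and upright on the deck, its z up. Seated, it stands 34 mm proud of the deck. It also falls, loosely, into any wider well that it is pushed over
- large_dish_center (a point): centre, half-way up (22.5 mm above its underside), of the large white ramekin: same shape, outside diameter 80, height 45, wall 6, floor 6 mm; 0.18 to 0.34 kg; stands loose and upright on the deck, its z up. Seated, it stands 34 mm proud of the deck. It also falls into the 90 well, and passes over the smaller ones
- garlic_center (a point): centre of a loose garlic bulb, about 60 mm wide and 59 mm high, 0.04 kg, standing on the deck among the dishes (the three swap places); this point is 30 mm above its underside; must stay where it is
- salt_shaker: loose salt shaker, 44 mm wide, 90 mm high, on the worktop right of the board; origin at its underside; leave alone
- pepper_mill: loose wooden pepper mill, 58 mm wide, 150 mm high, on the worktop left of the board; origin at its underside; leave alone
- canister: loose white lidded canister, 87 mm wide, 110 mm high, left of the board at the back; origin at its underside; leave alone
Things that resemble listed ones, but are neither listed nor needed, are in the scene too. What is shaped like the part that bears small_dish_center but green is not meant.

How it is judged (in metres and radians):
At the end, for the whole second after the job is handed in: each dish sits in its own well: centre within 5 mm of the well's axis, underside within 3 mm of the well's floor, upright within 0.06 rad (horizontal distance between small_dish_center and well_60 below 0.005 m and horizontal distance between large_dish_center and well_80 below 0.005 m and z of each of small_dish_center, large_dish_center in the frame of board below 0.0465 m and angle between each of small_dish_center, large_dish_center's own z axis and vertical below 0.06 rad); the robot touches nothing.
It fails at once if a dish is lifted more than 15 mm off the board's deck (z of any of small_dish_center, large_dish_center in the frame of board above 0.0695 m).
It fails at once if a dish is tipped by more than 0.7 rad (angle between any of small_dish_center, large_dish_center's own z axis and vertical above 0.7 rad).
It fails at once if the garlic or another bystander is moved more than 20 mm (distance of any of garlic_center, salt_shaker, pepper_mill, canister from where it was at the start of the episode above 0.02 m).
It also fails if it takes over 64 s, if anything falls off the work surface, if the arm or the gripper's body presses on something with over 40 N, if the wrist force passes 120 N, or if a joint passes its speed limit or range.

## Working session

There is one attempt and no reset: what is moved stays moved. The work goes in short steps, Python scripts to look and compute and a tool call to move; the robot and the scene stay as the last step left them, time stands still between calls to the robot, and variables do not carry over. Pictures are saved under pics/ and viewed, at most 10 in all, crops included, and the job is handed in when it is done.

Besides the shell and the picture viewer there is one more tool, called after ">>>" in YAML: its name, and indented under it one key for each argument. drive_tool: Moves the arm, as the interface text tells. Its arguments: {"type":"object","properties":{"motion":{"type":"array","items":{"type":"object","properties":{"xyz":{"type":"array","items":{"type":"number"}},"roll":{"type":"number"}}}},"grip":{"type":"number"},"squeeze":{"type":"number"}},"required":["motion"]}

```bash
mkdir -p pics; cat > h.py <<'E'
import numpy as np, cv2
from workcell import env
def cam(n):
    p=env.camera_params(n); im,d=env.camera(n); return p,im,d
def pts(p,d):
    H,W=d.shape; f=H/2/np.tan(np.radians(p["vertical_fov"])/2)
    v,u=np.mgrid[:H,:W]; X=np.stack([(u-p["cx"])/f*d,(v-p["cy"])/f*d,d],-1)
    R=cv2.Rodrigues(np.array(p["rvec"],float))[0]
    return (X-np.array(p["tvec"]).ravel())@R
def save(im,n): cv2.imwrite("pics/"+n,im[:,:,::-1])
E
python3 - <<'E'
from h import *
for n in("top","side"):
    p,im,d=cam(n); save(im,n+"0.png"); P=pts(p,d); np.savez(n+"0.npz",im=im,P=P)
    for t in("small_dish_center","large_dish_center","garlic_center","well_60","well_80","salt_shaker","pepper_mill","canister","board"):
        for r in env.find_in(n,t)[:3]:
            c,w=map(int,r["location"]); print(n,t,(c,w),round(r["confidence"],2),P[w,c].round(3))
s=env.get_state(); print(s["time"],s["tcp_rot"],s["ee_pos"])
E
```

```text
top small_dish_center (349, 204) 0.6 [ 0.529 -0.31   0.008]
top small_dish_center (276, 227) 0.54 [ 0.461 -0.089  0.041]
top large_dish_center (202, 203) 0.71 [0.535 0.123 0.041]
top garlic_center (245, 222) 0.62 [ 0.473 -0.001  0.077]
top garlic_center (151, 175) 0.37 [0.608 0.259 0.094]
top well_60 (249, 191) 0.73 [ 0.569 -0.014  0.029]
top well_80 (249, 191) 0.73 [ 0.569 -0.014  0.029]
top salt_shaker (366, 171) 0.68 [ 0.612 -0.348  0.076]
top pepper_mill (137, 216) 0.81 [0.489 0.285 0.127]
top canister (151, 174) 0.57 [0.61  0.259 0.096]
top board (251, 195) 0.89 [ 0.557 -0.02   0.033]
top board (151, 174) 0.18 [0.61  0.259 0.096]
side small_dish_center (253, 208) 0.71 [0.56  0.012 0.03 ]
side small_dish_center (295, 198) 0.59 [ 0.45  -0.062  0.07 ]
side small_dish_center (305, 157) 0.59 [ 0.52  -0.283  0.04 ]
side large_dish_center (245, 225) 0.75 [0.542 0.088 0.037]
side garlic_center (277, 212) 0.59 [0.472 0.016 0.067]
side well_60 (256, 210) 0.94 [0.547 0.015 0.031]
side well_80 (256, 210) 0.94 [0.547 0.015 0.031]
side salt_shaker (292, 136) 0.46 [ 0.607 -0.348  0.054]
side pepper_mill (217, 282) 0.78 [0.479 0.325 0.099]
side canister (189, 257) 0.78 [0.589 0.298 0.094]
side canister (255, 205) 0.2 [ 0.56  -0.001  0.032]
side board (256, 210) 0.91 [0.547 0.015 0.031]
1.0 [[ 9.03994366e-01  4.27544368e-01  2.62417874e-05]
 [ 4.27544368e-01 -9.03994366e-01  1.07238341e-06]
 [ 2.41809195e-05  1.02500999e-05 -1.00000000e+00]] [ 0.25653813 -0.54240497  0.23363881]
```

```bash
ls pics
```

```text
side0.png
top0.png
```

```bash
python3 - <<'E'
import cv2
im=cv2.imread("pics/top0.png")[130:280,100:400]; cv2.imwrite("pics/top0c.png",cv2.resize(im,None,fx=2.6,fy=2.6,interpolation=cv2.INTER_CUBIC))
E
```

```text
(no output)
```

View pics/top0c.png

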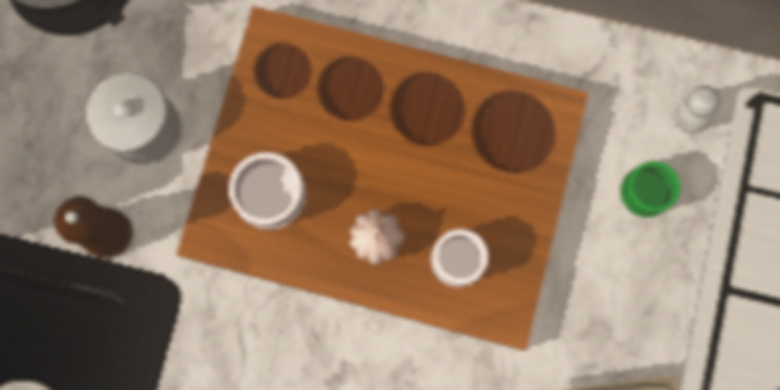

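Top view (crop px → full px): large dish (267,190)→(203,203), small white dish (460,257)→(277,229), garlic (376,237)→(245,221), wells left to right (283,70), (351,88), (428,108), (514,131). Candidates for the small dish are the white one on the board (277,229) and the green look-alike off the board (349,204). The large dish could be confused with the canister (151,174). I choose the white dishes on the board.

```bash
cat > fit.py <<'E'
from h import *
from scipy.optimize import least_squares
z=np.load("top0.npz"); P=z["P"]; im=z["im"]
hsv=cv2.cvtColor(im,cv2.COLOR_RGB2HSV)
m=(abs(P[...,2]-.032)<.006)&(P[...,0]>.3)&(P[...,0]<.8)&(abs(P[...,1])<.3)
m=m.astype(np.uint8)
n,l,st,_=cv2.connectedComponentsWithStats(m); k=1+st[1:,4].argmax(); m=l==k
Q=P[m]; print("deck z",np.median(Q[:,2]),m.sum())
r=cv2.minAreaRect((Q[:,:2]*1000).astype(np.float32)); print("rect",r)
# wells: region at z~.021 inside the rect
w=(P[...,2]<.026)&(P[...,2]>.012)
box=cv2.boxPoints((r[0],(r[1][0]-30,r[1][1]-30),r[2]))
ins=np.array([[cv2.pointPolygonTest(box,(float(a)*1000,float(b)*1000),False)>0 for a,b in row] for row in P[...,:2]])
n,l,st,_=cv2.connectedComponentsWithStats((w&ins).astype(np.uint8))
for i in range(1,n):
    if st[i,4]>60: 
        q=P[l==i]; print("well",q.mean(0).round(4),cv2.minEnclosingCircle((q[:,:2]*1000).astype(np.float32)))
def circ(q):
    return cv2.minEnclosingCircle((q[:,:2]*1000).astype(np.float32))
for n_,c in (("L",(.535,.123)),("S",(.458,-.092)),("G",(.473,0)),("mill",(.489,.285)),("can",(.61,.259)),("salt",(.61,-.348))):
    d=np.hypot(P[...,0]-c[0],P[...,1]-c[1])<.055
    zt=P[...,2][d].max(); q=P[d&(P[...,2]>.06)&(P[...,2]<.2)]; 
    if len(q)>5: print(n_,"ztop",zt.round(3),q.mean(0).round(4),circ(q))
E
python3 fit.py
```

```text
deck z 0.0315305452939763 10153
rect ((554.669921875, -8.761734008789062), (400.3619689941406, 301.239013671875), 73.73324584960938)
well [0.6778 0.1062 0.0209] ((677.9560546875, 106.37678527832031), 32.808143615722656)
well [0.6552 0.0284 0.0211] ((655.0438842773438, 28.11981773376465), 37.771934509277344)
well [ 0.6293 -0.0597  0.0212] ((628.1044921875, -60.69327926635742), 44.310096740722656)
well [ 0.6011 -0.1571  0.0211] ((601.0006103515625, -157.004150390625), 47.87068176269531)
L ztop 0.083 [0.5317 0.1215 0.0741] ((531.7493896484375, 120.61141967773438), 39.3995475769043)
S ztop 0.082 [ 0.4548 -0.0876  0.0744] ((454.2843017578125, -87.49909973144531), 28.901012420654297)
G ztop 0.091 [0.4783 0.0017 0.0717] ((480.17718505859375, 1.8820255994796753), 28.57513427734375)
mill ztop 0.152 [0.4917 0.3019 0.1254] ((494.4098205566406, 306.4021911621094), 25.26247787475586)
can ztop 0.113 [0.613  0.2658 0.0922] ((616.35595703125, 268.720947265625), 43.86934280395508)
salt ztop 0.093 [ 0.6165 -0.3557  0.0815] ((618.4102783203125, -358.53057861328125), 17.050907135009766)
```

>>> drive_tool:
  motion:
    - {"xyz": [2.66,-2.41,0]}
    - {"xyz": [2.66,-2.41,0]}
    - {"xyz": [2.66,-2.41,0]}
    - {"xyz": [2.66,-2.41,0]}
    - {"xyz": [2.66,-2.41,0]}
    - {"xyz": [2.66,-2.41,0]}
    - {"xyz": [2.66,-2.41,0]}
    - {"xyz": [2.66,-2.41,0]}
    - {"xyz": [2.66,-2.41,0]}
    - {"xyz": [2.66,-2.41,0]}
  grip: 168
  squeeze: 5

```text
validation failed for argument at $.mo...
```

>>> drive_tool:
  motion:
    - {"xyz": [2.66,-2.41,0]}
    - {"xyz": [2.66,-2.41,0]}
    - {"xyz": [2.66,-2.41,0]}
    - {"xyz": [2.66,-2.41,0]}
    - {"xyz": [2.66,-2.41,0]}
    - {"xyz": [2.66,-2.41,0]}
    - {"xyz": [2.66,-2.41,0]}
    - {"xyz": [2.66,-2.41,0]}
    - {"xyz": [2.66,-2.41,0]}
    - {"xyz": [2.66,-2.41,0]}
    - {"xyz": [0,0,0]}
    - {"xyz": [0,0,0]}

```text
validation failed for argument at $.mo...
```

>>> drive_tool:
  motion:
    - {"xyz": [2.66,-2.41,0],"roll": 0}
    - {"xyz": [2.66,-2.41,0],"roll": 0}
    - {"xyz": [2.66,-2.41,0],"roll": 0}
    - {"xyz": [2.66,-2.41,0],"roll": 0}
    - {"xyz": [2.66,-2.41,0],"roll": 0}
    - {"xyz": [2.66,-2.41,0],"roll": 0}
    - {"xyz": [2.66,-2.41,0],"roll": 0}
    - {"xyz": [2.66,-2.41,0],"roll": 0}
    - {"xyz": [2.66,-2.41,0],"roll": 0}
    - {"xyz": [2.66,-2.41,0],"roll": 0}
  grip: 168
  squeeze: 5

```text
time: 1.83
ee_pos: [0.3942, -0.2092, 0.2339]
tcp_rot: [[0.904, 0.427, 0.001], [0.427, -0.904, -0.0], [0.001, 0.001, -1.0]]
contact_force: [0.3, 0.2, -1.5]
grip_width: 0.345
gripper_force: 0.0
```

>>> drive_tool:
  motion:
    - {"xyz": [2.66,-2.41,0],"roll": 0}
    - {"xyz": [2.66,-2.41,0],"roll": 0}
    - {"xyz": [2.66,-2.41,0],"roll": 0}
    - {"xyz": [2.66,-2.41,0],"roll": 0}
    - {"xyz": [2.66,-2.41,0],"roll": 0}
    - {"xyz": [2.66,-2.41,0],"roll": 0}
    - {"xyz": [2.66,-2.41,0],"roll": 0}
    - {"xyz": [2.66,-2.41,0],"roll": 0}
    - {"xyz": [2.66,-2.41,0],"roll": 0}
    - {"xyz": [2.66,-2.41,0],"roll": 0}
    - {"xyz": [0,0,0],"roll": 0}
    - {"xyz": [0,0,0],"roll": 0}

```text
time: 2.83
ee_pos: [0.5314, 0.1222, 0.2329]
tcp_rot: [[0.903, 0.43, -0.001], [0.43, -0.903, -0.0], [-0.001, -0.0, -1.0]]
contact_force: [0.2, -0.7, 0.4]
grip_width: 0.342
gripper_force: 0.0
```

```bash
cat > w.py <<'E'
import sys
from h import *
# wrist fisheye: points in the world from depth; rim centre near a guess
p,im,d=cam("wrist"); s=env.get_state(); save(im,sys.argv[1])
H,W=d.shape; f=H/2/np.tan(np.radians(p["vertical_fov"])/2)
v,u=np.mgrid[:H,:W]; a=u-p["cx"]; b=v-p["cy"]; r=np.hypot(a,b)+1e-9; t=np.tan(np.minimum(r/f,1.4))
X=np.stack([a/r*t*d,b/r*t*d,d],-1); R=cv2.Rodrigues(np.array(p["rvec"],float))[0]
P=(X-np.array(p["tvec"]).ravel())@R
for i in range(2,len(sys.argv),2):
    c=np.array([float(sys.argv[i]),float(sys.argv[i+1])])
    m=(np.linalg.norm(P[...,:2]-c,axis=-1)<.055)&(P[...,2]>.068)&(P[...,2]<.085)&(d>0)
    q=P[m]; print(c,len(q),cv2.minEnclosingCircle((q[:,:2]*1000).astype(np.float32)) if len(q) else 0, np.median(q[:,2]) if len(q) else 0)
print(s["time"],s["ee_pos"],s["qpos"])
E
python3 w.py w1.png .5317 .121
```

```text
[0.5317 0.121 ] 1317 ((532.5068969726562, 118.6532974243164), 39.23455810546875) 0.07581290306804489
2.8833 [0.53120735 0.12097462 0.23328797] [ 9.26914726e+00 -3.25472631e+00  7.91188066e+01 -2.93161291e-02
  1.04193845e+02  7.38719838e+01]
```

View pics/w1.png

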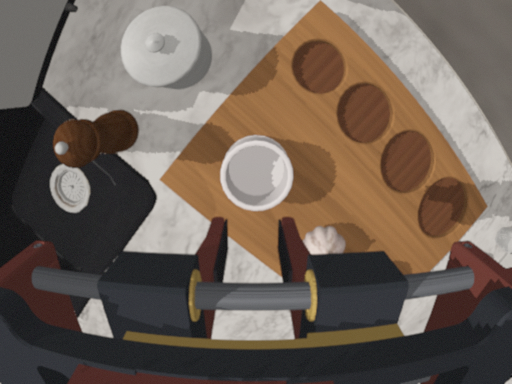

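Wrist view: white dish at (257,172), garlic (323,240), wells along the upper right, the mill and canister clear of the gripper. I'm going down into the large dish.

>>> drive_tool:
  motion:
    - {"xyz": [0.05,0.13,3],"roll": 0}
    - {"xyz": [0,0,3],"roll": 0}
    - {"xyz": [0,0,3],"roll": 0}
    - {"xyz": [0,0,3],"roll": 0}
    - {"xyz": [0,0,2],"roll": 0}
    - {"xyz": [0,0,1],"roll": 0}
    - {"xyz": [0,0,0.8],"roll": 0}
    - {"xyz": [0,0,0.8],"roll": 0}
    - {"xyz": [0,0,0.8],"roll": 0}
    - {"xyz": [0,0,0],"roll": 0}

```text
time: 3.72
ee_pos: [0.5322, 0.1195, 0.059]
tcp_rot: [[0.904, 0.427, -0.001], [0.427, -0.904, -0.0], [-0.001, -0.0, -1.0]]
contact_force: [-0.1, -0.4, -0.1]
grip_width: 0.341
gripper_force: 0.0
```

>>> drive_tool:
  motion:
    - {"xyz": [0,0,0],"roll": 0}
    - {"xyz": [0,0,0],"roll": 0}
    - {"xyz": [0,0,0],"roll": 0}
  grip: 153

```text
time: 3.97
ee_pos: [0.533, 0.12, 0.0607]
tcp_rot: [[0.904, 0.428, 0.002], [0.428, -0.904, 0.0], [0.002, 0.0, -1.0]]
contact_force: [-0.1, -0.2, 0.3]
grip_width: 0.397
gripper_force: 0.0
```

>>> drive_tool:
  motion:
    - {"xyz": [0.05,0.6,0],"roll": 0}
    - {"xyz": [0.05,0.9,0],"roll": 0}
    - {"xyz": [0.05,0.9,0],"roll": 0}
    - {"xyz": [0.05,0.9,0],"roll": 0}
    - {"xyz": [0.05,0.9,0],"roll": 0}
    - {"xyz": [0.05,0.9,0],"roll": 0}
    - {"xyz": [0.05,0.9,0],"roll": 0}
    - {"xyz": [0.05,0.9,0],"roll": 0}
    - {"xyz": [0.05,0.9,0],"roll": 0}
    - {"xyz": [0.05,0.9,0],"roll": 0}
    - {"xyz": [0.05,0.9,0],"roll": 0}

```text
time: 4.88
ee_pos: [0.5787, 0.0345, 0.0595]
tcp_rot: [[0.904, 0.427, -0.0], [0.427, -0.904, -0.0], [-0.0, -0.0, -1.0]]
contact_force: [-1.1, 3.1, 1.4]
grip_width: 0.398
gripper_force: 1.6
```

>>> drive_tool:
  motion:
    - {"xyz": [0.05,0.9,0],"roll": 0}
    - {"xyz": [0.05,0.9,0],"roll": 0}
    - {"xyz": [0.05,0.9,0],"roll": 0}
    - {"xyz": [0.05,0.9,0],"roll": 0}
    - {"xyz": [0.05,0.9,0],"roll": 0}
    - {"xyz": [0.05,0.9,0],"roll": 0}
    - {"xyz": [0.05,0.9,0],"roll": 0}
    - {"xyz": [0.05,0.9,0],"roll": 0}
    - {"xyz": [0.05,0.9,0],"roll": 0}
    - {"xyz": [0.05,0.9,0],"roll": 0}
    - {"xyz": [0,0.5,0],"roll": 0}
    - {"xyz": [0,0,0],"roll": 0}

```text
time: 5.88
ee_pos: [0.6241, -0.0499, 0.0596]
tcp_rot: [[0.905, 0.426, 0.0], [0.426, -0.905, -0.001], [0.0, 0.001, -1.0]]
contact_force: [-1.0, -1.3, -0.2]
grip_width: 0.4
gripper_force: 0.1
```

>>> drive_tool:
  motion:
    - {"xyz": [0,0.4,0],"roll": 0}
    - {"xyz": [0,0.4,0],"roll": 0}
    - {"xyz": [0,0.3,0],"roll": 0}
    - {"xyz": [0,0.2,0],"roll": 0}
    - {"xyz": [0,0,0],"roll": 0}
    - {"xyz": [0,0,0],"roll": 0}

```text
time: 6.38
ee_pos: [0.6292, -0.0602, 0.0597]
tcp_rot: [[0.904, 0.428, 0.0], [0.428, -0.904, -0.0], [0.0, 0.0, -1.0]]
contact_force: [0.8, -0.2, 0.2]
grip_width: 0.403
gripper_force: 0.0
```

```bash
cat > rim.py <<'E'
import sys
from h import *
for n in sys.argv[4:]:
    p,im,d=cam(n); P=pts(p,d); c=np.array(list(map(float,sys.argv[1:3])))
    m=(np.linalg.norm(P[...,:2]-c,axis=-1)<float(sys.argv[3]))&(P[...,2]>.055)&(P[...,2]<.085)
    q=P[m]; print(n,len(q),np.percentile(q[:,2],[10,25,50,75,90]).round(4),cv2.minEnclosingCircle((q[:,:2]*1000).astype(np.float32)))
    save(im,n+"_"+str(round(env.get_state()["time"],2))+".png")
E
python3 rim.py .6288 -.0597 .05 top side
```

```text
top 94 [0.0575 0.0627 0.0678 0.0728 0.0751] ((622.90283203125, -53.90650177001953), 39.648170471191406)
side 163 [0.0569 0.0607 0.0676 0.0729 0.0762] ((620.577392578125, -54.670528411865234), 39.15321350097656)
```

```bash
ls pics; python3 - <<'E'
import cv2,glob
a=cv2.imread(sorted(glob.glob("pics/side_*.png"))[-1])[120:300,180:360]; cv2.imwrite("pics/sc.png",cv2.resize(a,None,fx=3.2,fy=3.2,interpolation=cv2.INTER_CUBIC))
E
```

```text
side0.png
side_6.48.png
top0.png
top0c.png
top_6.43.png
w1.png
```

View pics/sc.png

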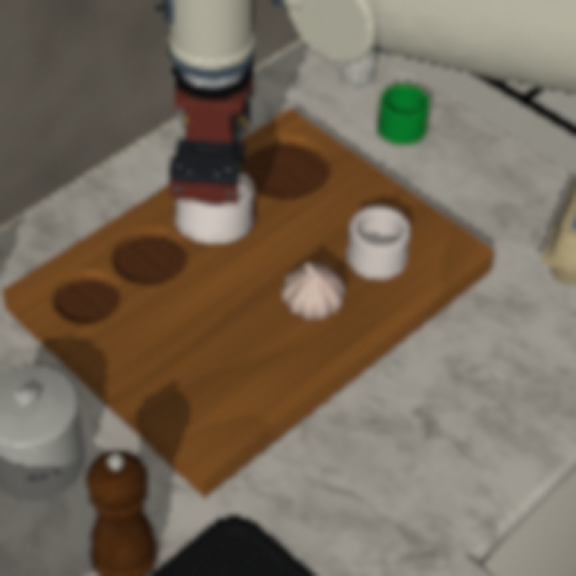

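Side view: the large dish at about (213,212) sits slightly short of its well and tilted at its edge; small dish and garlic are undisturbed. I'll nudge it further.

>>> drive_tool:
  motion:
    - {"xyz": [0.1,0.2,0],"roll": 0}
    - {"xyz": [0.1,0.2,0],"roll": 0}
    - {"xyz": [0.1,0.2,0],"roll": 0}
    - {"xyz": [0,0,0],"roll": 0}
    - {"xyz": [0,0,0],"roll": 0}

```text
time: 6.9
ee_pos: [0.6346, -0.0644, 0.0596]
tcp_rot: [[0.904, 0.427, 0.0], [0.427, -0.904, -0.0], [0.0, 0.0, -1.0]]
contact_force: [-0.3, 0.1, 0.0]
grip_width: 0.397
gripper_force: 0.1
```

```bash
python3 rim.py .6288 -.0597 .05 top side
```

```text
top 82 [0.0595 0.0618 0.0643 0.0659 0.0681] ((626.408935546875, -58.54745101928711), 38.14518356323242)
side 131 [0.0571 0.0591 0.0624 0.0651 0.0671] ((625.8837890625, -60.20927810668945), 39.51148986816406)
```

>>> drive_tool:
  motion:
    - {"xyz": [-0.2,-0.4,0],"roll": 0}
    - {"xyz": [0,0,0],"roll": 0}
    - {"xyz": [0,0,-2],"roll": 0}
    - {"xyz": [0,0,-3],"roll": 0}
    - {"xyz": [0,0,-4],"roll": 0}
    - {"xyz": [-2.84,-0.87,-2],"roll": 0}
    - {"xyz": [-2.84,-0.87,-2],"roll": 0}
    - {"xyz": [-2.84,-0.87,0],"roll": 0}
    - {"xyz": [-2.84,-0.87,0],"roll": 0}
    - {"xyz": [-2.84,-0.87,0],"roll": 0}
    - {"xyz": [-2.84,-0.87,0],"roll": 0}
    - {"xyz": [0,0,0],"roll": 0}
  grip: 228

```text
time: 8.0
ee_pos: [0.4511, -0.0875, 0.1902]
tcp_rot: [[0.904, 0.427, 0.0], [0.427, -0.904, -0.001], [-0.0, 0.001, -1.0]]
contact_force: [0.6, 0.8, -0.3]
grip_width: 0.104
gripper_force: 0.0
```

```bash
python3 w.py w2.png .4545 -.0875; python3 rim.py .6288 -.0597 .05 top side
```

```text
[ 0.4545 -0.0875] 1259 ((454.6776428222656, -89.50762176513672), 29.19916343688965) 0.07590526464146412
8.05 [ 0.4531058  -0.08737729  0.19036363] [-1.51329451e+01 -1.67140704e+01  9.53903931e+01 -1.02990494e-02
  1.01203834e+02  4.96204199e+01]
top 144 [0.0604 0.063  0.0649 0.0662 0.0675] ((630.6769409179688, -59.84544372558594), 39.179420471191406)
side 175 [0.0561 0.059  0.0623 0.0642 0.0658] ((628.403076171875, -60.7909049987793), 41.43887710571289)
```

Large dish is seated (rim at z≈0.065, centre within 2 mm). Now the small dish.

>>> drive_tool:
  motion:
    - {"xyz": [0,0.1,2],"roll": 0}
    - {"xyz": [0,0,3],"roll": 0}
    - {"xyz": [0,0,3],"roll": 0}
    - {"xyz": [0,0,2],"roll": 0}
    - {"xyz": [0,0,0.8],"roll": 0}
    - {"xyz": [0,0,0.8],"roll": 0}
    - {"xyz": [0,0,0.8],"roll": 0}
    - {"xyz": [0,0,0.7],"roll": 0}
    - {"xyz": [0,0,0],"roll": 0}

```text
time: 8.9
ee_pos: [0.455, -0.088, 0.058]
tcp_rot: [[0.904, 0.428, -0.001], [0.428, -0.904, 0.0], [-0.001, -0.0, -1.0]]
contact_force: [-0.4, 0.9, -1.2]
grip_width: 0.106
gripper_force: 0.0
```

>>> drive_tool:
  motion:
    - {"xyz": [0,0,0],"roll": 0}
    - {"xyz": [0,0,0],"roll": 0}
    - {"xyz": [0,0,0],"roll": 0}
  grip: 212

```text
time: 9.15
ee_pos: [0.4555, -0.0882, 0.0596]
tcp_rot: [[0.904, 0.428, 0.002], [0.428, -0.904, -0.0], [0.001, 0.001, -1.0]]
contact_force: [-0.3, -0.1, 0.1]
grip_width: 0.167
gripper_force: 0.0
```

>>> drive_tool:
  motion:
    - {"xyz": [0.7,0.6,0],"roll": 0}
    - {"xyz": [0.7,0.6,0],"roll": 0}
    - {"xyz": [0.7,0.6,0],"roll": 0}
    - {"xyz": [0.7,0.6,0],"roll": 0}
    - {"xyz": [0.7,0.6,0],"roll": 0}
    - {"xyz": [0.7,0.6,0],"roll": 0}
    - {"xyz": [0.7,0.6,0],"roll": 0}
    - {"xyz": [0.65,0.65,0],"roll": 0}
    - {"xyz": [0,0,0],"roll": 0}

```text
time: 9.9
ee_pos: [0.5271, -0.1087, 0.0592]
tcp_rot: [[0.904, 0.427, 0.001], [0.427, -0.904, -0.0], [0.001, 0.001, -1.0]]
contact_force: [-0.8, 0.1, 0.2]
grip_width: 0.167
gripper_force: 0.0
```

>>> drive_tool:
  motion:
    - {"xyz": [0.35,-0.4,0],"roll": 0}
    - {"xyz": [0.67,-0.76,0],"roll": 0}
    - {"xyz": [0.67,-0.76,0],"roll": 0}
    - {"xyz": [0.67,-0.76,0],"roll": 0}
    - {"xyz": [0.67,-0.76,0],"roll": 0}
    - {"xyz": [0.67,-0.76,0],"roll": 0}
    - {"xyz": [0.67,-0.76,0],"roll": 0}
    - {"xyz": [0.67,-0.76,0],"roll": 0}
    - {"xyz": [0.67,-0.76,0],"roll": 0}

```text
time: 10.65
ee_pos: [0.55, -0.024, 0.0586]
tcp_rot: [[0.904, 0.428, -0.0], [0.428, -0.904, 0.0], [-0.0, -0.0, -1.0]]
contact_force: [0.3, -0.7, 0.7]
grip_width: 0.166
gripper_force: 0.5
```

```bash
python3 - <<'E'
from h import *
p,im,d=cam("side"); P=pts(p,d); e=np.array(env.get_state()["ee_pos"]); print(e)
for n,c,r in(("S",e[:2],.045),("G",(.478,.002),.045)):
    m=(np.linalg.norm(P[...,:2]-np.array(c),axis=-1)<r)&(P[...,2]>.06)&(P[...,2]<.095)
    q=P[m]; print(n,len(q),q.mean(0),cv2.minEnclosingCircle((q[:,:2]*1000).astype(np.float32)),np.percentile(q[:,2],[50,90]))
a=im[120:300,180:360]; save(cv2.resize(a,None,fx=3.2,fy=3.2,interpolation=cv2.INTER_CUBIC),"sc2.png")
E
```

```text
[ 0.55033524 -0.02235167  0.05857712]
S 22 [ 0.52852515 -0.01035605  0.06736119] ((534.175537109375, -19.42934799194336), 27.152740478515625) [0.06630004 0.07455787]
G 183 [0.47328772 0.006777   0.07039595] ((483.961669921875, -0.9643277525901794), 35.57471466064453) [0.06996321 0.07835242]
```

View pics/sc2.png

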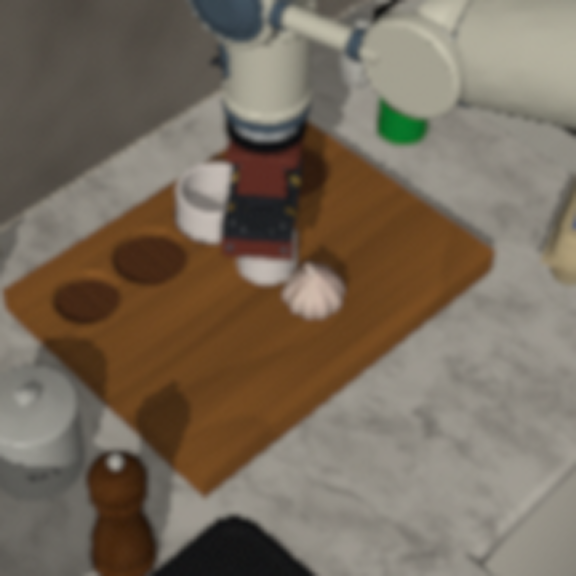

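Side view: small dish at (267,265) travels with the fingers between garlic (313,290, unmoved) and the seated large dish. Continuing.

>>> drive_tool:
  motion:
    - {"xyz": [0.86,-0.97,0],"roll": 0}
    - {"xyz": [0.86,-0.97,0],"roll": 0}
    - {"xyz": [0.86,-0.97,0],"roll": 0}
    - {"xyz": [0.86,-0.97,0],"roll": 0}
    - {"xyz": [0.86,-0.97,0],"roll": 0}
    - {"xyz": [0.86,-0.97,0],"roll": 0}
    - {"xyz": [0.86,-0.97,0],"roll": 0}
    - {"xyz": [0.86,-0.97,0],"roll": 0}
    - {"xyz": [0.86,-0.97,0],"roll": 0}
    - {"xyz": [0.86,-0.97,0],"roll": 0}
    - {"xyz": [0.86,-0.97,0],"roll": 0}
    - {"xyz": [0.86,-0.97,0],"roll": 0}

```text
time: 11.7
ee_pos: [0.5936, 0.1254, 0.0586]
tcp_rot: [[0.904, 0.428, -0.0], [0.428, -0.904, 0.0], [-0.0, -0.0, -1.0]]
contact_force: [-0.4, -1.1, 0.5]
grip_width: 0.167
gripper_force: 0.6
```

>>> drive_tool:
  motion:
    - {"xyz": [0,0,0],"roll": 0}
    - {"xyz": [0.7,0.55,0],"roll": 0}
    - {"xyz": [0.7,0.55,0],"roll": 0}
    - {"xyz": [0.7,0.55,0],"roll": 0}
    - {"xyz": [0.7,0.55,0],"roll": 0}
    - {"xyz": [0.7,0.55,0],"roll": 0}
    - {"xyz": [0.7,0.55,0],"roll": 0}
    - {"xyz": [0.7,0.55,0],"roll": 0}
    - {"xyz": [0.7,0.55,0],"roll": 0}
    - {"xyz": [0,0,0],"roll": 0}

```text
time: 12.53
ee_pos: [0.6644, 0.1071, 0.0583]
tcp_rot: [[0.905, 0.426, 0.001], [0.426, -0.905, -0.0], [0.001, 0.001, -1.0]]
contact_force: [0.9, -0.4, 0.5]
grip_width: 0.171
gripper_force: 0.1
```

```bash
python3 rim.py .67 .107 .045 top side
```

```text
top 76 [0.0585 0.0633 0.0713 0.0779 0.0805] ((642.9887084960938, 106.23368835449219), 21.274595260620117)
side 80 [0.0558 0.058  0.0638 0.0739 0.0777] ((651.98486328125, 108.03253936767578), 28.212549209594727)
```

>>> drive_tool:
  motion:
    - {"xyz": [0.4,0.25,0],"roll": 0}
    - {"xyz": [0.4,0.25,0],"roll": 0}
    - {"xyz": [0.3,0.2,0],"roll": 0}
    - {"xyz": [0.2,0.13,0],"roll": 0}
    - {"xyz": [0.15,0.1,0],"roll": 0}
    - {"xyz": [0,0,0],"roll": 0}
    - {"xyz": [0,0,0],"roll": 0}

```text
time: 13.22
ee_pos: [0.6799, 0.1061, 0.0586]
tcp_rot: [[0.904, 0.428, 0.0], [0.428, -0.904, -0.0], [0.0, 0.0, -1.0]]
contact_force: [-1.0, -1.1, -0.2]
grip_width: 0.168
gripper_force: 0.4
```

```bash
python3 rim.py .677 .106 .045 top side
```

```text
top 76 [0.0571 0.0626 0.0685 0.0744 0.0773] ((662.1336059570312, 105.74658203125), 22.004764556884766)
side 86 [0.0562 0.0587 0.0632 0.0707 0.0741] ((667.0230102539062, 104.8582534790039), 29.419885635375977)
```

>>> drive_tool:
  motion:
    - {"xyz": [0.2,0.06,0],"roll": 0}
    - {"xyz": [0.2,0.06,0],"roll": 0}
    - {"xyz": [0.2,0.06,0],"roll": 0}
    - {"xyz": [0,0,0],"roll": 0}
    - {"xyz": [0,0,0],"roll": 0}

```text
time: 13.73
ee_pos: [0.686, 0.1072, 0.0587]
tcp_rot: [[0.904, 0.428, -0.0], [0.428, -0.904, 0.0], [-0.0, -0.0, -1.0]]
contact_force: [-1.4, 0.1, -0.1]
grip_width: 0.17
gripper_force: 1.3
```

```bash
python3 rim.py .677 .106 .045 top side
```

```text
top 63 [0.0571 0.0616 0.0659 0.0694 0.0716] ((671.2989501953125, 108.14230346679688), 22.409725189208984)
side 68 [0.0568 0.0594 0.0638 0.0678 0.0699] ((672.1328125, 105.76431274414062), 28.227909088134766)
```

>>> drive_tool:
  motion:
    - {"xyz": [0.2,0.1,0],"roll": 0}
    - {"xyz": [0.15,0.1,0],"roll": 0}
    - {"xyz": [0,0,0],"roll": 0}
    - {"xyz": [0,0,0],"roll": 0}

```text
time: 14.17
ee_pos: [0.69, 0.107, 0.0589]
tcp_rot: [[0.904, 0.428, 0.0], [0.428, -0.904, 0.0], [0.0, -0.0, -1.0]]
contact_force: [-3.7, 1.7, 2.5]
grip_width: 0.168
gripper_force: 3.5
```

```bash
python3 rim.py .677 .106 .045 top side
```

```text
top 80 [0.0585 0.0622 0.0698 0.0745 0.0772] ((671.592041015625, 106.83140563964844), 22.975614547729492)
side 92 [0.0568 0.0589 0.0651 0.0712 0.0734] ((678.4591064453125, 107.30379486083984), 27.986589431762695)
```

>>> drive_tool:
  motion:
    - {"xyz": [-0.4,-0.2,0],"roll": 0}
    - {"xyz": [-0.4,-0.2,0],"roll": 0}
    - {"xyz": [0,0,0],"roll": 0}
    - {"xyz": [0,0,0],"roll": 0}

```text
time: 14.6
ee_pos: [0.681, 0.1068, 0.0586]
tcp_rot: [[0.904, 0.428, 0.001], [0.428, -0.904, -0.0], [0.0, 0.0, -1.0]]
contact_force: [-0.8, 0.3, -0.2]
grip_width: 0.171
gripper_force: 0.0
```

```bash
python3 rim.py .677 .106 .045 top side; python3 - <<'E'
import cv2,glob
a=cv2.imread(max(glob.glob("pics/side_1*.png")))[170:270,170:290]; cv2.imwrite("pics/sc3.png",cv2.resize(a,None,fx=5,fy=5,interpolation=cv2.INTER_CUBIC))
E
```

```text
top 47 [0.0593 0.0615 0.0636 0.066  0.068 ] ((663.64208984375, 105.68426513671875), 21.502187728881836)
side 60 [0.0568 0.0581 0.0617 0.064  0.0656] ((671.6431884765625, 106.92529296875), 28.539051055908203)
```

View pics/sc3.png

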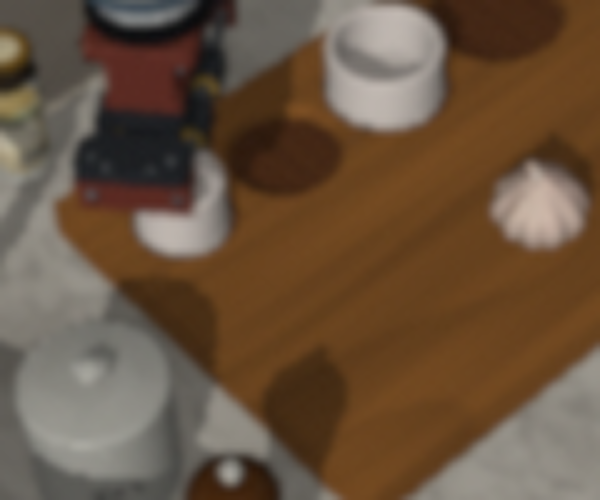

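Side view: small dish at (183,205) looks level and in the left well, and the rim is down at 0.066. Withdrawing.

>>> drive_tool:
  motion:
    - {"xyz": [-0.3,-0.1,0],"roll": 0}
    - {"xyz": [0,0,0],"roll": 0}
    - {"xyz": [0,0,-2],"roll": 0}
    - {"xyz": [0,0,-3],"roll": 0}
    - {"xyz": [0,0,-4],"roll": 0}
    - {"xyz": [0,0,-4],"roll": 0}
    - {"xyz": [-3.5,0,0],"roll": 0}
    - {"xyz": [-3.5,0,0],"roll": 0}
    - {"xyz": [-3.5,0,0],"roll": 0}
    - {"xyz": [-3.5,0,0],"roll": 0}
    - {"xyz": [-3.5,0,0],"roll": 0}
    - {"xyz": [0,0,0],"roll": 0}
  grip: 235

```text
time: 15.7
ee_pos: [0.5153, 0.0299, 0.1884]
tcp_rot: [[0.905, 0.426, -0.002], [0.426, -0.905, -0.001], [-0.002, 0.0, -1.0]]
contact_force: [-0.1, 0.6, -0.2]
grip_width: 0.081
gripper_force: 0.0
```

```bash
python3 rim.py .677 .106 .04 top side;python3 rim.py .6288 -.0597 .05 top side; python3 w.py w3.png .677 .106 .6288 -.0597; python3 - <<'E'
import cv2,glob
a=cv2.imread(max(glob.glob("pics/side_1*.png")))[120:300,170:360]; cv2.imwrite("pics/sc4.png",cv2.resize(a,None,fx=3.2,fy=3.2,interpolation=cv2.INTER_CUBIC))
E
```

```text
top 97 [0.0601 0.0621 0.0645 0.0659 0.0672] ((630.706298828125, -66.13643646240234), 38.25758743286133)
side 112 [0.0564 0.0592 0.0627 0.0643 0.0657] ((625.7173461914062, -61.74605178833008), 41.30319595336914)
[0.677 0.106] 0 0 0
[ 0.6288 -0.0597] 0 0 0
15.9 [0.52054436 0.03199017 0.18915362] [-2.29507881e-01 -7.23276436e+00  8.73229811e+01  1.28951120e-02
  9.98286330e+01  6.44563627e+01]Traceback (most recent call last):
  File "rim.py", line 6, in <module>
    q=P[m]; print(n,len(q),np.percentile(q[:,2],[10,25,50,75,90]).round(4),cv2.minEnclosingCircle((q[:,:2]*1000).astype(np.float32)))
                           ~~~~~~~~~~~~~^^^^^^^^^^^^^^^^^^^^^^^^^
    return _quantile_unchecked(
        a, q, axis, out, overwrite_input, method, keepdims, weights)
    return _ureduce(a,
                    func=_quantile_ureduce_func,
    ...<5 lines>...
                    overwrite_input=overwrite_input,
                    method=method)
    r = func(a, **kwargs)
    result = _quantile(arr,
                       quantiles=q,
    ...<2 lines>...
                       out=out,
                       weights=wgt)
    slices_having_nans = np.isnan(arr[-1, ...])
                                  ~~~^^^^^^^^^
IndexError: index -1 is out of bounds for axis 0 with size 0
```

View pics/sc4.png

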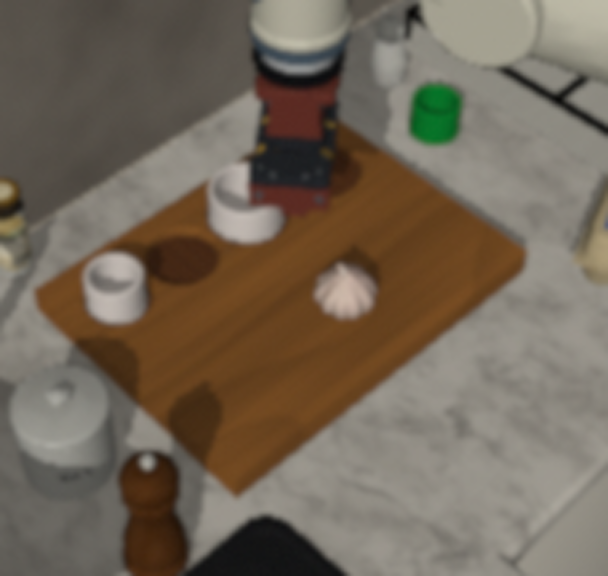

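Both dishes look seated (small at (116,288), large at (247,203)). I'll move the arm aside and verify from the top.

>>> drive_tool:
  motion:
    - {"xyz": [-1.5,2.6,0],"roll": 0}
    - {"xyz": [-2,2.6,0],"roll": 0}
    - {"xyz": [-2,2.6,0],"roll": 0}
    - {"xyz": [-2,2.6,0],"roll": 0}
    - {"xyz": [-2,2.6,0],"roll": 0}
    - {"xyz": [-2,2.6,0],"roll": 0}
    - {"xyz": [-2,2.6,0],"roll": 0}
    - {"xyz": [-2,2.6,0],"roll": 0}
    - {"xyz": [0,0,0],"roll": 0}

```text
time: 16.65
ee_pos: [0.4684, -0.2274, 0.1881]
tcp_rot: [[0.906, 0.424, -0.001], [0.424, -0.906, -0.002], [-0.002, 0.001, -1.0]]
contact_force: [-0.1, -0.3, -1.0]
grip_width: 0.08
gripper_force: 0.0
```

```bash
python3 - <<'E'
from h import *
for n in("top","side"):
    p,im,d=cam(n); P=pts(p,d); P0=np.load(n+"0.npz")["P"]
    for k,c,r in(("S",(.677,.106),.036),("L",(.629,-.06),.046)):
        m=(np.linalg.norm(P[...,:2]-np.array(c),axis=-1)<r)&(P[...,2]>.060)&(P[...,2]<.085)
        q=P[m]; A=np.c_[q[:,:2]-q[:,:2].mean(0),np.ones(len(q))]; s=np.linalg.lstsq(A,q[:,2],rcond=None)[0]
        print(n,k,len(q),cv2.minEnclosingCircle((q[:,:2]*1000).astype(np.float32)),s.round(3),q[:,2].max())
        f=(np.linalg.norm(P[...,:2]-np.array(c),axis=-1)<r-.022)&(P[...,2]<.05); print("  floor z",np.median(P[f][:,2]) if f.any() else None)
    for k,c in(("G",(.476,.002)),("mill",(.493,.304)),("can",(.615,.267)),("salt",(.617,-.357))):
        o=[]
        for X in(P0,P):
            m=(np.linalg.norm(X[...,:2]-np.array(c),axis=-1)<.055)&(X[...,2]>.06); o.append(X[m].mean(0).round(3) if m.any() else None)
        print(n,k,o)
E
```

```text
top S 125 ((678.0663452148438, 107.70917510986328), 29.324813842773438) [-0.011  0.012  0.065] 0.0705198278405258
  floor z 0.02732677235913728
top L 167 ((630.446533203125, -59.880836486816406), 39.44150161743164) [-0.009  0.001  0.065] 0.07047736666377055
  floor z 0.027247602087377986
top G [array([0.478, 0.002, 0.072]), array([0.478, 0.002, 0.071])]
top mill [array([0.492, 0.302, 0.125]), array([0.492, 0.302, 0.124])]
top can [array([0.613, 0.266, 0.092]), array([0.613, 0.266, 0.092])]
top salt [array([ 0.617, -0.356,  0.081]), None]
side S 94 ((674.9982299804688, 104.93419647216797), 30.388763427734375) [ 0.009 -0.014  0.064] 0.07032086618683861
  floor z 0.028217681595932655
side L 121 ((628.0899047851562, -61.78666305541992), 40.52840805053711) [-0.002 -0.003  0.064] 0.07081557072662277
  floor z 0.02641333788108759
side G [array([0.473, 0.007, 0.07 ]), array([0.473, 0.008, 0.07 ])]
side mill [array([0.485, 0.314, 0.115]), array([0.486, 0.314, 0.115])]
side can [array([0.607, 0.275, 0.089]), array([0.607, 0.275, 0.089])]
side salt [array([ 0.612, -0.354,  0.078]), array([ 0.612, -0.354,  0.077])]
```

Both dishes are level and fully down (inside floors at z ≈ 0.027), and the bystanders have not moved.

```bash
python3 -c "
from workcell import env
print(env.job_done())"
```

```text
the job is handed in; nothing more can be done
None
```

Job handed in at about 17 s of the 64 s allowed, no verdict returned: my last camera check showed both dishes level, fully down and within about 3 mm of centre in their own wells, with the garlic, mill, canister and salt shaker unmoved.

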